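Pin the sugar-refill turntable

TASK

Take the steel index pin out of its parking block, put it through the hole of the refill turntable and turn the turntable with gentle force until that hole comes over the hidden hole in the plate underneath, so that the pin drops in and locks the turntable. Leave the pin fully home, shoulder down on the turntable, and let go; never load the pin against the carousel with more than 35 N, and leave the two sugar pourers where they stand.

Things in the scene. Friction and masses are not known exactly. Their poses are not given: they have to be found in the camera images.
- carousel: Fixed round steel foot of the refill carousel, diameter 184 mm, 11 mm thick; origin at the centre of its underside on the shelf, z up. A nose 26 mm wide sticks out of it along its +x axis, to 125 mm from the centre. It carries the index plate and, above that, the turntable.
- plate_centre (a point): Centre of the top face (34 mm up) of the fixed index plate under the turntable: flat, 160 mm across, with one 12 mm hole (1.5 mm lead-in), 22 mm deep, 60 mm from the centre. The turntable hides that hole; its direction from the centre is somewhere within 0.40 rad (23 degrees) either side of the nose, not known better. Site axes as the foot's (x to the nose): they do not show the hole.
- turntable (a joint): Angle of the chrome turntable's hole from the nose, rad, counter-clockwise from above, 0 = over the nose; 0.75 to 1.25 at the start. It turns freely both ways (0.05 N m friction, no spring, stays where left, turns -3.1 to 3.1) and a pin in its hole can drag it. Disc 170 mm across, 8 mm thick, underside 1 mm above the index plate; rim 9 mm wide, 3 mm proud; hub 28 mm wide, 6 mm proud.
- turntable_hole (a point): Centre of the mouth of the turntable's only hole, in its top face 43 mm above the shelf: 12 mm in diameter with 1.5 mm lead-in, through the 8 mm disc, 60 mm from the carousel's axis. x points outward from the axis, z up.
- pin_mid (a point): Centre (35 mm above the tip) of the loose 70 mm steel pin, z to its top. From the tip up: shank 10 mm across, 26 mm long (last 2.5 mm chamfered to 6 mm), shoulder disc 24 mm across, 4 mm thick, round grip 16 mm across, 40 mm long. 70 to 130 g. Starts upright in the parking block, tip 4 mm above the shelf.
- pin_tip (a point): Lower end of the pin on its axis, 35 mm below pin_mid; z along the pin to its top. Height above the shelf: 4 mm when parked, 34 mm when standing on the index plate through the turntable, 17 mm when fully home with the shoulder on the turntable.
- stand: Fixed steel parking block, 56 x 56 x 24 mm, with a hole 13 mm in diameter and 20 mm deep in the middle of its top in which the pin stands; origin at the centre of its underside on the shelf.
- pourer_a_mid (a point): Glass sugar pourer with chrome lid, diameter 68 mm, about 125 mm tall, loose; the point is on its axis 60 mm above its underside. Bystander.
- pourer_b_mid (a point): The second sugar pourer, same as the first, on the other side. Bystander.

How it is judged:
By the outcome, as a careful person would: the job done as asked, in the order asked, and still so for the second after the job is handed in, with the robot touching nothing.
It also fails if it takes over 72 s, if anything falls off the work surface, if the arm or the gripper's body presses on something with over 40 N, if the wrist force passes 120 N, or if a joint passes its speed limit or range.

ROBOT

A 6-joint arm with a two-finger parallel gripper is mounted at the origin on the work surface. World frame = base frame: x ahead of the robot, y to its left, z up, the work surface at z = 0. Lengths are in mm, angles in rad, forces in N, time in s.
With the tool pointing down it reaches from about 275 to 1000 mm from the base axis. Payload 8.4 kg.
Tool frame: the origin (TCP) lies on the centre line of the jaws, within the pads' length; the fingertips stand r.tip_reach ahead of it and the grasp point (between the pads) lies 11 mm behind it (r.tip_reach is the distance from the TCP to the fingertips, in mm); z points along the fingers, y is the line along which they close (so a half turn about z gives the same grasp; the last joint's range is limited). The gripper opens to 85 mm and grips with 20 to 120 N. Pads are 22 mm wide; open, the fingers measure 114 mm over their backs; the gripper's body (76 mm by 85 mm) begins 54 mm behind the grasp point. The pads swing forward as they close: fully open they stand 13 mm farther back than shut.
Start: joints at [1.229, 0.353, 1.633, -0, 1.155, -0.002], TCP at [208.31, 589.266, 239.281] pointing down, gripper open.
Joint ranges: [-2.63, 2.63], [-0.92, 2.1], [0.06, 2.66], [-1.3, 4.44], [0, 2.69], [-3.02, 3.02]. Speed limits (rad/s): [2.22, 2.22, 2.79, 3.14, 3.14, 3.14].

INTERFACE

Orientations are given as [roll, pitch, yaw] about the fixed x, y, z axes, in that order (R = Rz(yaw) Ry(pitch) Rx(roll)).
In Python, from rig import r gives the robot as it stands.
- The arm moves only by the tool carry_out, never from a script. Its argument "targets" is a list of rows, each an object with "dp": the shift along the tool's x, y, z in mm, a list of three; "yaw": the turn about the tool's z in degrees. A call has 1 to 12 rows; each row is the pose to reach, as a shift and turn from the pose commanded when the call began, along the tool's axes at that moment; what a row does not reach only later rows make up. A row lasts 1/8 s, in which the tool goes at most 62.5 mm and 10.7 degrees, less where a joint would pass 70% of its speed; a pose out of reach is approached as far as the arm can. A call with a gripper value outside its range is refused whole. "fingers" is the opening, from -1 (shut) to 1 (fully open), so that 0 is half open, set as the call begins (left out, the last holds). The fingers move at their own pace and stop on an object; "grip_force" is the grip in N (left out, the last holds). Time passes only in rows, so rows that repeat a pose let the fingers close. It gives the time, the measured TCP pose, the force, the opening and the grip force at its end, in the units of the state.
- r.sense(): the state, without advancing time (a new reading comes with each control period).
- r.grab_frame(name): name is "side" or "top"; returns the picture (480x640x3 uint8, red, green, blue); there is no depth.
- r.get_calibration(name): a dict with "fx", "fy", "cx", "cy" (pixels), "dist_coeffs" ([k1, k2, p1, p2, k3] as OpenCV has them; the pictures are not rectified), "rvec" (rotation vector, rad) and "tvec" (3), from world to camera coordinates, as OpenCV has them. Camera axes: x right, y down, z forward; pixel columns grow to the right and rows downward; lengths in mm; the calibration is good to about 2 mm. A picture is of the moment at which its call begins. get_calibration takes no time and is no camera call.
- r.sign_off(): hands the job in; it is judged then, once.
The state is a dict: "clock": time; "qpos": joint angles; "qvel": joint speeds; "joint_efforts": joint torques, N m; "eef_pos": TCP position; "tcp_rot": TCP orientation; "contact_force": force on the tool from outside, world axes, zero at the start; "wrist_torque": the same for the moment, N m; "opening": opening from 0.0 (shut) to 1.0 (fully open); "grasp_force": force on a finger pad.
Only numpy, scipy, OpenCV 4.12 (cv2) and the standard library are available. Lean on these libraries where they do the work, as an engineer would, in place of code of your own. Each camera call takes 0.05 s, during which the arm holds its last target. There are 200 camera calls.

## Working session

There is one attempt and no reset: what is moved stays moved. The work goes in short steps, Python scripts to look and compute and a tool call to move; the robot and the scene stay as the last step left them, time stands still between calls to the robot, and variables do not carry over. Pictures are saved under pics/ and viewed, at most 10 in all, crops included, and the job is handed in when it is done.

Besides the shell and the picture viewer there is one more tool, called after "Emit:" by a JSON object that holds its "fn" and its "kwargs". carry_out: Moves the arm, as the interface text tells. Its arguments: {"type":"object","properties":{"targets":{"type":"array","items":{"type":"object","properties":{"dp":{"type":"array","items":{"type":"number"}},"yaw":{"type":"number"}}}},"fingers":{"type":"number"},"grip_force":{"type":"number"}},"required":["targets"]}

```bash
mkdir -p pics; ls
cat > h.py <<'E'
import numpy as np, cv2
from rig import r
def cam(n):
    c=r.get_calibration(n); K=np.array([[c['fx'],0,c['cx']],[0,c['fy'],c['cy']],[0,0,1.]])
    return K,np.array(c['dist_coeffs'],float),np.array(c['rvec'],float),np.array(c['tvec'],float)
def ray(n,uv):
    K,d,rv,t=cam(n); R=cv2.Rodrigues(rv)[0]
    p=cv2.undistortPoints(np.array([[uv]],float),K,d)[0,0]
    return -R.T@t, R.T@np.array([p[0],p[1],1.])
def onz(n,uv,z):
    o,v=ray(n,uv); return o+v*(z-o[2])/v[2]
def proj(n,P):
    K,d,rv,t=cam(n); return cv2.projectPoints(np.array(P,float).reshape(-1,1,3),rv,t,K,d)[0][:,0]
def snap(n,f):
    im=r.grab_frame(n)[:,:,::-1].copy(); cv2.imwrite('pics/'+f,im); return im
E
python3 - <<'E'
from h import *
for n in('top','side'): snap(n,n+'0.png'); print(n,ray(n,(320,240)))
print(r.tip_reach,r.sense())
E
```

```text
pics
top (array([ 383.89040321,    9.7452763 , 1097.42653016]), array([ 0.15975827, -0.00212933, -0.98721939]))
side (array([ 165.27618552, -814.40838689,  565.81678723]), array([ 0.35370644,  0.79522062, -0.49257048]))
8.0 {'clock': 0.1, 'qpos': array([ 1.22858926e+00,  3.53593608e-01,  1.63402708e+00, -9.62273513e-06,
        1.15521412e+00, -2.35098428e-03]), 'qvel': array([-0.00058209, -0.00259702, -0.00116217,  0.00052647,  0.00214364,
       -0.0012796 ]), 'joint_efforts': array([ 1.68824954e-06, -6.06361270e+01, -3.42821860e+01, -1.47208075e-04,
        3.95136929e-03, -2.20460441e-05]), 'eef_pos': array([208.1830263 , 588.88050022, 238.64154549]), 'tcp_rot': array([-3.14035048e+00,  5.87852529e-06,  2.80174046e+00]), 'contact_force': array([ 0.07067238, -0.29262279, -0.33003009]), 'wrist_torque': array([ 0.0113374 ,  0.05378675, -0.02724525]), 'grasp_force': 0.0, 'opening': 0.9973416208839321}
```

View pics/top0.png

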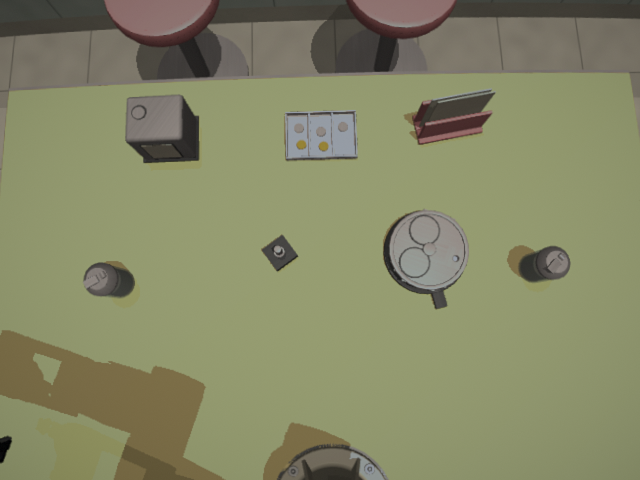

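View pics/side0.png

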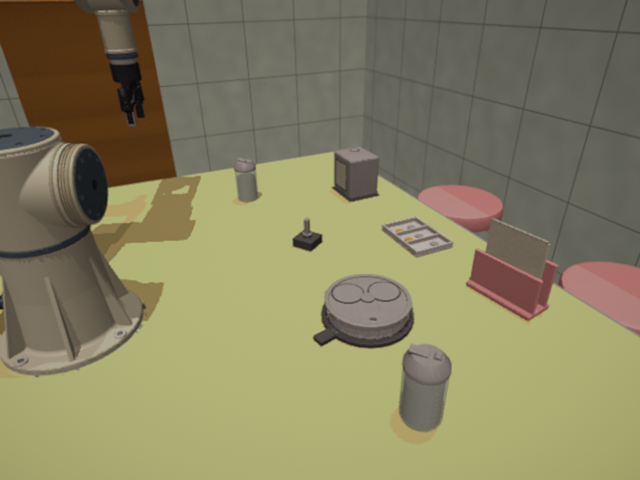

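The top view shows the pin and stand at about (279,252), the turntable hub at (429,249), its hole at (456,258) and the nose at (440,300). The pourers are at (103,280) and (552,263). The side view shows the pin at (307,228), the hole at (373,319) and the nose at (327,336). Next I'll refine these with enlarged crops.

Run:
```python
from h import *
t=cv2.imread('pics/top0.png'); s=cv2.imread('pics/side0.png')
a=cv2.resize(t[200:320,375:485],None,fx=4,fy=4,interpolation=cv2.INTER_CUBIC)
b=cv2.resize(t[225:285,250:310],(300,300),interpolation=cv2.INTER_CUBIC)
c=cv2.resize(s[210:260,285:335],(300,180*300//300),interpolation=cv2.INTER_CUBIC)
o=np.zeros((480,740,3),np.uint8);o[:,:440]=a;o[:300,440:]=b;o[300:,440:]=c;cv2.imwrite('pics/crop.png',o)
for nm,uv,z in(('hub',(429.5,249),49),('hole',(456,258.5),43),('nose',(440,300),11),('pintop',(278,249.5),74),('stand',(279.5,253),24)): print(nm,onz('top',uv,z).round(1))
print('side hole',onz('side',(373,319),43).round(1), 'pintop',onz('side',(307,219),74).round(1))
# stand/nose masks: dark
for n,im in(('top',t),('side',s)):
    g=cv2.cvtColor(im,cv2.COLOR_BGR2HSV); 
    m=((g[:,:,1]<70)|(g[:,:,2]<70)).astype(np.uint8)
    k,l,st,ce=cv2.connectedComponentsWithStats(m)
    for i in range(1,k):
        if 60<st[i,4]<20000: print(n,st[i],ce[i].round(1))
```

```text
hub [ 527.4 -221.8   49. ]
hole [ 506.3 -278.2   43. ]
nose [ 421.4 -246.2   11. ]
pintop [532.5  94.   74. ]
stand [532.1  95.   24. ]
side hole [ 505.8 -279.6   43. ] pintop [533.5  90.6  74. ]
top [ 353    0  101   28 2024] [403.9  11. ]
top [290  93  24  17 112] [302.6 102.7]
top [ 15  96  38  60 380] [ 34.1 124.5]
top [317  96  27  13  90] [328.3 102.9]
top [ 284  101   76   60 3500] [321.5 133.8]
top [ 94 103  30  34 248] [106.8 119.2]
top [ 358  103   70   66 1005] [388.8 131.9]
top [ 203  104   87   72 1195] [242.2 132.4]
top [451 119  34  12  64] [470.4 125.6]
top [ 42 130  66  97 980] [ 70.5 178.4]
top [202 139  25  45 193] [209.9 161.2]
top [252 144  23  17  78] [264.3 151. ]
top [239 147  27  18 108] [251. 156.]
top [427 146  20  13  73] [435.2 151.4]
top [361 152  17  18  62] [370.5 161.7]
top [550 157  45  51 514] [572.5 183.4]
top [ 129  169   87  166 3411] [169.1 247.2]
top [ 365  208  151  170 8856] [432.3 272.2]
top [ 39 222  30  40 302] [ 53.3 244.4]
top [262 232  39  41 794] [279.6 252. ]
top [  78  259   58   40 1490] [107.4 280.5]
top [ 46 260  37  59 520] [ 64.  290.2]
top [206 295  25  23  89] [218.1 305.9]
top [  0 303  23  22 147] [ 10.6 313.2]
top [ 64 308  64  54 640] [ 91.5 337.9]
top [346 354  22  27 161] [357.9 368.7]
top [ 42 366  15  16  74] [ 49.7 373.6]
top [269 431  15  17  64] [276.7 438.5]
top [  0 436  13  27 220] [  4.4 447.1]
top [230 466  15  14  74] [237.6 473.8]
side [   0    0  145  126 3889] [116.8  49.2]
side [ 382  216   72   41 1670] [417.4 235.8]
side [293 218  29  33 480] [307.  237.4]
side [ 314  274  100   74 5745] [365.9 311.1]
side [ 400  343   52   89 3627] [423.9 386. ]
```

View pics/crop.png

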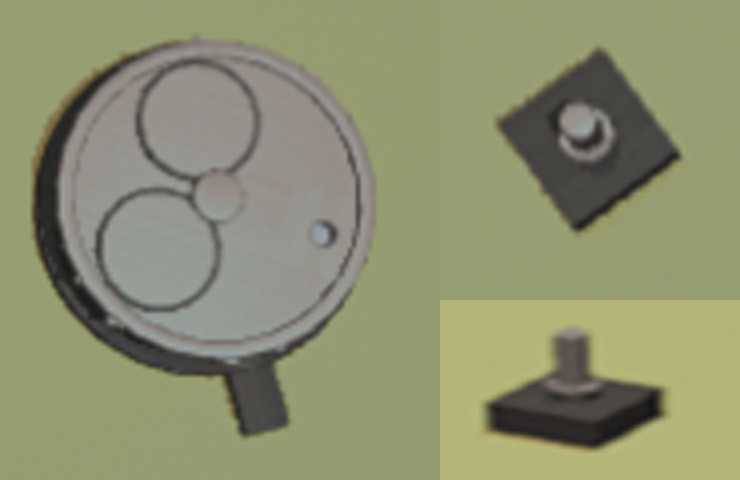

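The crop confirms the picks. The hole centre is at about (455,258) full-frame, the hub at (429,249), the nose tip at (440.5,307) and the stand centre at (279.6,252.5).

Run:
```python
from h import *
def tri(a,b):
    (o1,v1),(o2,v2)=ray('top',a),ray('side',b)
    s=np.linalg.lstsq(np.c_[v1,-v2],o2-o1,rcond=None)[0]; p,q=o1+s[0]*v1,o2+s[1]*v2
    return ((p+q)/2).round(1),np.linalg.norm(p-q).round(1)
hub=onz('top',(429.1,248.6),49);hole=onz('top',(455.3,258.2),43);nose=onz('top',(440.6,307),11)
print(hub,hole,nose,np.linalg.norm((hole-hub)[:2]),np.linalg.norm((nose-hub)[:2]))
d=nose-hub;e=hole-hub;a=np.arctan2(d[1],d[0]);b=np.arctan2(e[1],e[0]);print(a,b,b-a)
print('pin',onz('top',(277.2,248.6),74),onz('side',(306.3,219.3),74),tri((277.2,248.6),(306.3,219.5)))
print('stand',onz('top',(279.6,252.5),24),'side hole',onz('side',(373.5,319),43))
# disc outline ellipse in top image via saturated mask of rim -> fit
s=r.sense();R=cv2.Rodrigues(np.array([0,0,s['tcp_rot'][2]]))[0]@np.diag([1,-1,-1])
for yawd in(0,-19.5): print('dp',R.T@(np.array([532.5,93,120])-s['eef_pos']))
```

```text
[ 528.28118938 -220.98009545   49.        ] [ 506.95312939 -276.70683624   43.        ] [ 406.46691193 -246.53847439   11.        ] 59.66871694751454 124.46665789005918
-2.934778310105847 -1.936323014970512 0.9984552951353349
pin [534.38705526  95.59965848  74.        ] [531.3134846   89.86195433  74.        ] (array([534.4,  96.1,  70. ]), np.float64(1.1))
stand [533.13767186  94.79582095  24.        ] side hole [ 506.66346305 -280.03561104   43.        ]
dp [-471.0679684  -359.40776157  118.64154549]
dp [-471.0679684  -359.40776157  118.64154549]
```

Emit:
{"fn": "carry_out", "kwargs": {"targets": [{"dp":[-471,-359,50],"yaw":-19.5},{"dp":[-471,-359,50],"yaw":-19.5},{"dp":[-471,-359,50],"yaw":-19.5},{"dp":[-471,-359,50],"yaw":-19.5},{"dp":[-471,-359,50],"yaw":-19.5},{"dp":[-471,-359,50],"yaw":-19.5},{"dp":[-471,-359,50],"yaw":-19.5},{"dp":[-471,-359,50],"yaw":-19.5},{"dp":[-471,-359,118],"yaw":-19.5},{"dp":[-471,-359,118],"yaw":-19.5},{"dp":[-471,-359,118],"yaw":-19.5},{"dp":[-471,-359,118],"yaw":-19.5}], "fingers": 0.0, "grip_force": 30}}

```text
clock: 1.6
eef_pos: [532.4, 93.9, 121.2]
tcp_rot: [3.141, -0.001, 3.141]
contact_force: [1.0, 0.2, -0.3]
opening: 0.498
grasp_force: 0.0
```

Emit:
{"fn": "carry_out", "kwargs": {"targets": [{"dp":[-1,1,40],"yaw":0},{"dp":[-1,1,66],"yaw":0},{"dp":[-1,1,66],"yaw":0},{"dp":[-1,1,66],"yaw":0}]}}

```text
clock: 2.1
eef_pos: [534.4, 95.7, 56.8]
tcp_rot: [3.141, 0.002, -3.14]
contact_force: [-0.0, -0.0, -0.2]
opening: 0.501
grasp_force: 0.0
```

Run:
```python
from h import *
t=snap('top','t1.png');s=snap('side','s1.png');p=r.sense()['eef_pos']
u=proj('top',p)[0];v=proj('side',p)[0];print(p,u,v)
c=lambda i,q,k:cv2.resize(i[int(q[1])-k:int(q[1])+k,int(q[0])-k:int(q[0])+k],(400,400),interpolation=cv2.INTER_CUBIC)
cv2.imwrite('pics/c1.png',np.hstack([c(t,u,40),c(s,v,40)]))
```

```text
[534.71910276  95.42408406  56.89526936] [277.99194372 249.6152523 ] [306.90439463 224.19538155]
```

View pics/c1.png

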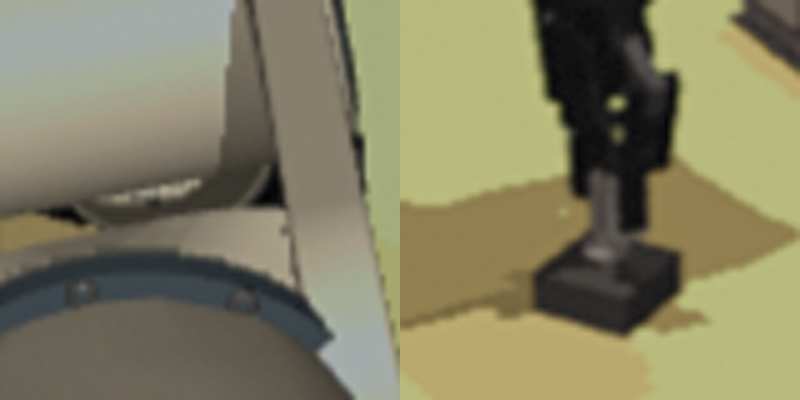

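The top view is blocked by the arm. The side view shows the pin (~(600,210) in the crop) between the fingers. I'll close on it now.

Emit:
{"fn": "carry_out", "kwargs": {"targets": [{"dp":[0,0,4]},{"dp":[0,0,4]},{"dp":[0,0,4]},{"dp":[0,0,4]},{"dp":[0,0,4]},{"dp":[0,0,4]}], "fingers": -1, "grip_force": 40}}

```text
schema error: expected keys dp, yaw
```

Emit:
{"fn": "carry_out", "kwargs": {"targets": [{"dp":[0,0,4],"yaw":0},{"dp":[0,0,4],"yaw":0},{"dp":[0,0,4],"yaw":0},{"dp":[0,0,4],"yaw":0},{"dp":[0,0,4],"yaw":0},{"dp":[0,0,4],"yaw":0}], "fingers": -1, "grip_force": 40}}

```text
clock: 2.95
eef_pos: [534.0, 95.0, 51.5]
tcp_rot: [3.141, 0.001, -3.141]
contact_force: [0.5, 3.8, 5.4]
opening: 0.175
grasp_force: 39.1
```

Emit:
{"fn": "carry_out", "kwargs": {"targets": [{"dp":[0,0,-15],"yaw":0},{"dp":[0,0,-35],"yaw":0},{"dp":[0,0,-65],"yaw":0},{"dp":[0,0,-65],"yaw":0},{"dp":[0,0,-65],"yaw":0}]}}

```text
clock: 3.58
eef_pos: [533.1, 94.5, 115.9]
tcp_rot: [-3.141, -0.001, -3.141]
contact_force: [-0.9, 0.1, -1.1]
opening: 0.172
grasp_force: 39.3
```

Run:
```python
from h import *
s=snap('side','s2.png');q=r.sense();p=q['eef_pos'];print(p,q['opening'],q['contact_force'])
for dz in(-47.5,-21.5,-10): print(dz,proj('side',p+[0,0,dz])[0])
v=proj('side',p+[0,0,-15])[0].astype(int)
cv2.imwrite('pics/c2.png',cv2.resize(s[v[1]-30:v[1]+30,v[0]-30:v[0]+30],(480,480),interpolation=cv2.INTER_CUBIC));print(v)
```

```text
[532.89649149  94.51119606 115.49749666] 0.16959940806005996 [-0.2165188   0.59880311 -0.88202277]
-47.5 [306.23557204 220.56229624]
-21.5 [305.89081167 211.20165422]
-10 [305.73564241 206.99136528]
[305 208]
```

View pics/c2.png

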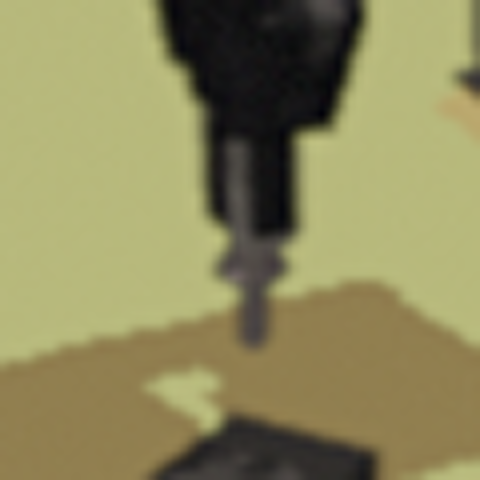

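The pin hangs straight. Its tip is at about (306,221) in the side picture, which matches the prediction. I'll carry it to above the turntable hole.

Emit:
{"fn": "carry_out", "kwargs": {"targets": [{"dp":[26,-372,0],"yaw":0},{"dp":[26,-372,0],"yaw":0},{"dp":[26,-372,0],"yaw":0},{"dp":[26,-372,0],"yaw":0},{"dp":[26,-372,0],"yaw":0},{"dp":[26,-372,0],"yaw":0},{"dp":[26,-372,0],"yaw":0},{"dp":[26,-372,0],"yaw":0},{"dp":[26,-372,8],"yaw":0},{"dp":[26,-372,8],"yaw":0}]}}

```text
clock: 4.88
eef_pos: [507.5, -275.7, 107.3]
tcp_rot: [3.141, -0.002, -3.139]
contact_force: [-0.0, 0.3, -0.8]
opening: 0.173
grasp_force: 39.5
```

Run:
```python
from h import *
s=snap('side','s3.png');q=r.sense();p=q['eef_pos'];print(p,q['tcp_rot'],q['contact_force'])
print('tip',proj('side',p+[0,0,-47.5])[0],'hole pred',proj('side',[p[0],p[1],43])[0])
v=np.array([372,305])
cv2.imwrite('pics/c3.png',cv2.resize(s[265:345,312:432],(720,480),interpolation=cv2.INTER_CUBIC))
```

```text
[ 507.78535964 -275.94301009  107.69430904] [ 3.14094610e+00 -1.09455012e-03 -3.13944899e+00] [ 0.62634366  0.18888736 -1.26879819]
tip [373.25989893 310.07289935] hole pred [372.8831447  317.51696643]
```

View pics/c3.png

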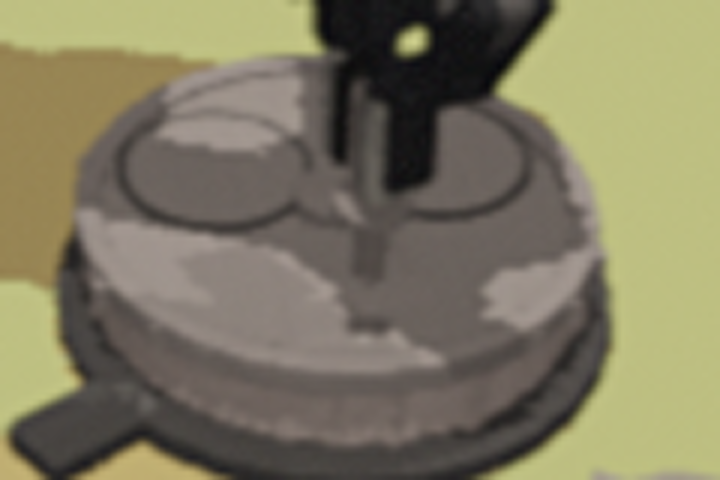

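The tip shows at about (373,311) and the hole just below it at (373,318.6). That is aligned to within about 1-2 mm, inside the lead-in, so I'll lower the pin carefully.

Emit:
{"fn": "carry_out", "kwargs": {"targets": [{"dp":[0.5,-1,6],"yaw":0},{"dp":[0.5,-1,12],"yaw":0},{"dp":[0.5,-1,15],"yaw":0},{"dp":[0.5,-1,17],"yaw":0},{"dp":[0.5,-1,19],"yaw":0},{"dp":[0.5,-1,19],"yaw":0}], "grip_force": 25}}

```text
clock: 5.68
eef_pos: [507.4, -278.2, 89.2]
tcp_rot: [3.142, -0.0, -3.141]
contact_force: [0.3, -0.0, 0.0]
opening: 0.172
grasp_force: 39.5
```

Emit:
{"fn": "carry_out", "kwargs": {"targets": [{"dp":[0,0,2],"yaw":0},{"dp":[0,0,3.5],"yaw":0},{"dp":[0,0,5],"yaw":0},{"dp":[0,0,5],"yaw":0}]}}

```text
clock: 6.18
eef_pos: [507.3, -278.0, 84.1]
tcp_rot: [3.141, -0.0, -3.141]
contact_force: [0.5, 1.9, -0.6]
opening: 0.169
grasp_force: 39.5
```

Emit:
{"fn": "carry_out", "kwargs": {"targets": [{"dp":[-0.2,0.6,1.5],"yaw":0},{"dp":[-0.2,0.6,2.5],"yaw":0},{"dp":[-0.2,0.6,3.2],"yaw":0},{"dp":[-0.2,0.6,3.2],"yaw":0}], "grip_force": 26}}

```text
clock: 6.68
eef_pos: [507.8, -277.8, 81.5]
tcp_rot: [-3.141, 0.0, -3.141]
contact_force: [-3.1, 1.6, 4.6]
opening: 0.17
grasp_force: 40.2
```

Run:
```python
from h import *
q=r.sense();p=q['eef_pos'];print(p,q['contact_force'])
c=np.array([528.3,-221]);a0=-1.925
q0=np.array([507.3+.2,-277.6])
for a in np.arange(0,-1.45,-.05):
    w=c+60*np.array([np.cos(a0+a),np.sin(a0+a)]);s0=c+60*np.array([np.cos(a0),np.sin(a0)]);d=w-s0;print(round(a,2),(-d[0]).round(1),d[1].round(1))
```

```text
[ 507.81920587 -277.76842048   81.50916092] [-3.07901672  1.62386624  4.62029447]
0.0 -0.0 0.0
-0.05 2.8 1.1
-0.1 5.5 2.4
-0.15 8.2 3.7
-0.2 10.8 5.3
-0.25 13.3 6.9
-0.3 15.7 8.7
-0.35 18.0 10.5
-0.4 20.3 12.5
-0.45 22.4 14.7
-0.5 24.4 16.9
-0.55 26.3 19.2
-0.6 28.1 21.6
-0.65 29.8 24.1
-0.7 31.4 26.6
-0.75 32.8 29.3
-0.8 34.1 32.0
-0.85 35.2 34.8
-0.9 36.2 37.6
-0.95 37.1 40.5
-1.0 37.8 43.4
-1.05 38.4 46.3
-1.1 38.8 49.3
-1.15 39.1 52.3
-1.2 39.2 55.3
-1.25 39.2 58.3
-1.3 39.0 61.3
-1.35 38.7 64.3
-1.4 38.2 67.2
```

The pin stands on the index plate (4.6 N, TCP at 81.5 as predicted). I'll drag it along the arc.

Emit:
{"fn": "carry_out", "kwargs": {"targets": [{"dp":[2.8,1.1,0],"yaw":0},{"dp":[5.5,2.4,0],"yaw":0},{"dp":[8.2,3.7,0],"yaw":0},{"dp":[10.8,5.3,0],"yaw":0},{"dp":[13.3,6.9,0],"yaw":0},{"dp":[13.3,6.9,0],"yaw":0}]}}

```text
clock: 7.42
eef_pos: [494.5, -270.7, 81.4]
tcp_rot: [-3.141, 0.001, -3.141]
contact_force: [3.1, -0.5, 5.7]
opening: 0.175
grasp_force: 40.2
```

Emit:
{"fn": "carry_out", "kwargs": {"targets": [{"dp":[2.4,1.8,0],"yaw":0},{"dp":[4.7,3.6,0],"yaw":0},{"dp":[7.0,5.6,0],"yaw":0},{"dp":[9.1,7.8,0],"yaw":0},{"dp":[11.1,10,0],"yaw":0},{"dp":[11.1,10,0],"yaw":0}]}}

```text
clock: 8.18
eef_pos: [483.3, -260.9, 81.4]
tcp_rot: [-3.141, 0.001, -3.141]
contact_force: [3.1, -1.1, 6.1]
opening: 0.171
grasp_force: 40.1
```

Emit:
{"fn": "carry_out", "kwargs": {"targets": [{"dp":[1,1.2,0],"yaw":0},{"dp":[1.9,2.3,0],"yaw":0},{"dp":[2.8,3.5,0],"yaw":0},{"dp":[3.7,4.7,0],"yaw":0},{"dp":[3.7,4.7,0],"yaw":0}]}}

```text
clock: 8.8
eef_pos: [479.8, -256.5, 81.5]
tcp_rot: [-3.141, 0.001, -3.141]
contact_force: [3.0, -2.2, 4.7]
opening: 0.18
grasp_force: 40.1
```

Emit:
{"fn": "carry_out", "kwargs": {"targets": [{"dp":[0.9,1.2,0],"yaw":0},{"dp":[1.7,2.5,0],"yaw":0},{"dp":[2.5,3.7,0],"yaw":0},{"dp":[3.3,5,0],"yaw":0},{"dp":[3.3,5,0],"yaw":0}]}}

```text
clock: 9.43
eef_pos: [476.4, -251.4, 81.4]
tcp_rot: [-3.141, 0.001, -3.141]
contact_force: [3.4, -2.6, 6.3]
opening: 0.172
grasp_force: 40.1
```

Emit:
{"fn": "carry_out", "kwargs": {"targets": [{"dp":[0.7,1.3,0],"yaw":0},{"dp":[1.4,2.7,0],"yaw":0},{"dp":[2.1,4,0],"yaw":0},{"dp":[2.7,5.4,0],"yaw":0},{"dp":[2.7,5.4,0],"yaw":0}]}}

```text
clock: 10.05
eef_pos: [472.5, -244.9, 80.5]
tcp_rot: [3.14, -0.002, -3.141]
contact_force: [0.1, -0.2, -1.2]
opening: 0.174
grasp_force: 39.4
```

The upward force has vanished and z has dropped, so the tip is over the hidden hole. I'll lower it gently.

Emit:
{"fn": "carry_out", "kwargs": {"targets": [{"dp":[0,0,1],"yaw":0},{"dp":[0,0,2],"yaw":0},{"dp":[0,0,3],"yaw":0},{"dp":[0,0,3],"yaw":0}]}}

```text
clock: 10.55
eef_pos: [473.4, -245.6, 77.9]
tcp_rot: [3.141, -0.0, -3.141]
contact_force: [-0.1, 0.8, -0.6]
opening: 0.172
grasp_force: 39.4
```

Emit:
{"fn": "carry_out", "kwargs": {"targets": [{"dp":[0,0,1.5],"yaw":0},{"dp":[0,0,3],"yaw":0},{"dp":[0,0,4.5],"yaw":0},{"dp":[0,0,4.5],"yaw":0}]}}

```text
clock: 11.05
eef_pos: [473.4, -245.6, 73.4]
tcp_rot: [3.141, -0.0, -3.141]
contact_force: [0.5, -0.4, -1.6]
opening: 0.176
grasp_force: 39.4
```

Emit:
{"fn": "carry_out", "kwargs": {"targets": [{"dp":[0,0,2],"yaw":0},{"dp":[0,0,4],"yaw":0},{"dp":[0,0,6],"yaw":0},{"dp":[0,0,7.5],"yaw":0},{"dp":[0,0,7.5],"yaw":0}]}}

```text
clock: 11.68
eef_pos: [473.4, -245.6, 65.9]
tcp_rot: [3.141, -0.0, -3.141]
contact_force: [0.4, 0.2, -1.2]
opening: 0.173
grasp_force: 39.4
```

Emit:
{"fn": "carry_out", "kwargs": {"targets": [{"dp":[0,0,1],"yaw":0},{"dp":[0,0,1.8],"yaw":0},{"dp":[0,0,2.3],"yaw":0},{"dp":[0,0,2.3],"yaw":0}]}}

```text
clock: 12.18
eef_pos: [473.9, -246.0, 64.6]
tcp_rot: [-3.141, 0.001, -3.141]
contact_force: [-2.8, 0.8, 8.7]
opening: 0.169
grasp_force: 40.6
```

The shoulder is seated (TCP 64.6 against 64.5 predicted, 8.7 N). I'll release and back off.

Emit:
{"fn": "carry_out", "kwargs": {"targets": [{"dp":[0,0,0],"yaw":0},{"dp":[0,0,0],"yaw":0},{"dp":[0,0,0],"yaw":0},{"dp":[0,0,0],"yaw":0},{"dp":[0,0,-20],"yaw":0},{"dp":[0,0,-60],"yaw":0},{"dp":[0,0,-120],"yaw":0},{"dp":[0,60,-120],"yaw":0},{"dp":[0,120,-120],"yaw":0},{"dp":[0,180,-120],"yaw":0},{"dp":[0,240,-120],"yaw":0},{"dp":[0,240,-120],"yaw":0}], "fingers": 0.0}}

```text
clock: 13.68
eef_pos: [473.1, -2.1, 183.8]
tcp_rot: [3.141, -0.0, -3.136]
contact_force: [-0.9, -0.5, 0.8]
opening: 0.497
grasp_force: 0.0
```

Run:
```python
from h import *
t=snap('top','t5.png');s=snap('side','s5.png');print(r.sense()['eef_pos'])
for n in('top','side'):print(n,proj(n,[[473.6,-245.8,87],[473.6,-245.8,47]]))
c=lambda i,x,y:cv2.resize(i[y:y+120,x:x+100],(400,480),interpolation=cv2.INTER_CUBIC)
cv2.imwrite('pics/c5.png',np.hstack([c(t,380,200),c(s,315,240)]))
```

```text
[473.35680124  -5.17029167 183.8225507 ]
top [[446.94271447 272.40270803]
 [442.2640884  274.2510567 ]]
side [[349.00148039 294.04427554]
 [348.70152156 311.51376235]]
```

View pics/c5.png

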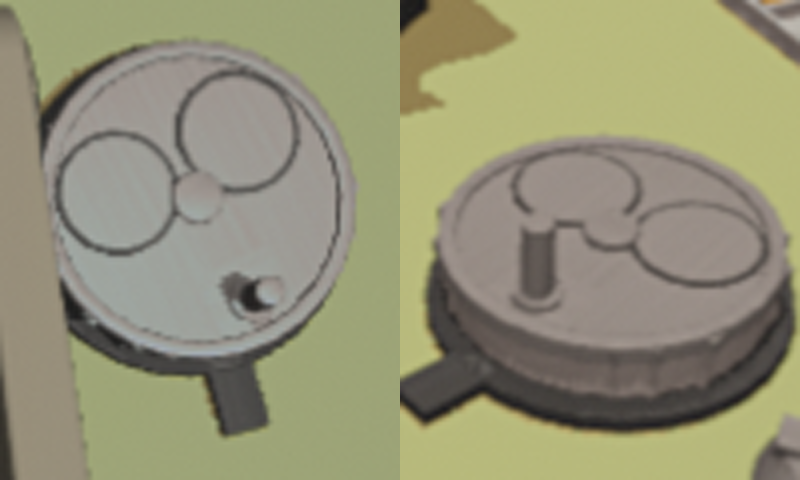

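The pin stands upright with its shoulder on the turntable. Its top is at (447,273) in the top view and (349.5,295) in the side view, both as predicted for fully home, so I'll hand in.

```bash
python3 -c "
from rig import r
print(r.sign_off())"
```

```text
the job is handed in; nothing more can be done
None
```

The job is handed in: the pin is fully home with its shoulder down on the turntable, which should now be locked (I did not try turning it). The gripper has let go, measured vertical force on the pin stayed under 9 N, and the arm kept clear of both pourers.

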